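# Clamp the frame bar and hold a corner square in the corner

### The job

Swing the hold-down clamp on the assembly board fully down onto the loose aluminium bar, then take the grey corner square by its knob, set it flat on the board inside the corner of the two bars and press it into the corner until both its outer faces sit flush against both bars. Finish holding: keep the knob gripped and the square pressed against both bars, do not let go. Leave the bars in place and everything else where it lies.

Things in the scene. Friction and masses are not known exactly. Their poses are not given: they have to be found in the camera images.
- jig: plywood assembly board, 300 mm (its x) x 280 mm (its y) x 12 mm thick, fixed to the bench; origin at the centre of its underside, z up. It carries two bars that meet in a corner at its +x +y side, low wooden fences behind them (14 mm high), and the clamp
- jig_corner (a point): inside corner between the two bars, on the board's upper face (12 mm above the bench), axes as the board's. Loose bar's inner face: plane y = 0, from here to -x; fixed bar's: plane x = 0, from here to -y (195 mm). Both bars are 20 mm high and wide and lie outside those faces, up to 1 mm further out; the square belongs on the -x, -y side
- rail: fixed bar, aluminium profile 20 x 20 x 215 mm screwed to the board along the board's y; origin coincides with the board's origin
- bar: loose bar, aluminium profile 20 x 20 x 240 mm, already laid on the board along the board's x, against its fence; origin at the centre of its underside, x along it
- clamp (a joint): angle of the hinged hold-down clamp over the loose bar, rad: 0 = fully down (its rubber foot touches the bar), growing as the arm swings up (up to 1.4). The hinge is stiff (about 0.22 N m of friction) and stays where it is left
- clamp_hinge (a point): centre of the clamp's hinge, axes as the board's; it is fixed to the board. The hinge axis is the board's x. The arm is 16 mm wide (along x) and 12 mm thick and points to the board's -y when down, upward at larger angles: at angle q the grip's centre is at (0, -124 cos q, +124 sin q) mm from here
- clamp_grip (a point): centre of the black cylindrical grip at the clamp arm's free end: axis along the board's x (the hinge direction), 28 mm long, 22 mm diameter. It can be pinched from above across its two end faces (28 mm) and pivots in the fingers, or simply be pushed down
- square: loose corner square, grey plastic, about 0.24 kg, starts right of the board: L of two legs (16 wide, 24 mm high) with a 12 mm high diagonal brace carrying a round upright knob. Origin on the underside below the knob's axis, z up. Outer faces: x = +42 mm and y = +42 mm in its frame; legs end at x = -68 and y = -68 mm. Used with its axes parallel to the board's
- square_grip (a point): on the axis of the square's knob (24 mm diameter, reaching from the underside to 65 mm above it), 50 mm above the underside: the place to grip; fingertips that end 26 mm or more above the underside clear the legs. The round knob lets the square turn a little in the fingers
- square_heel (a point): where the planes of the square's two outer faces meet (the heel, itself cut back 8 mm), at the underside, 42 mm in x and in y from the knob's axis; axes as the square's
- bracket: small aluminium angle bracket, 30 x 30 x 30 mm, lying on the near right part of the assembly board; bystander
- bolt: black bolt 33 mm long lying on the far right part of the assembly board; bystander
- sander: cork sanding block 110 x 50 x 28 mm with a round wooden knob (24 mm diameter, top at 60 mm), on the bench to the right, beyond the square; bystander, not the square
- driver: screwdriver lying on the bench, near right; bystander
- glue: white bottle, 56 mm diameter, 130 mm tall, standing on the bench to the far right; bystander
- printpart: printed yellow shell 70 x 45 x 18 mm lying on the bench, near right; bystander
- parts: black divided parts tray 130 x 100 x 35 mm on the bench to the left; bystander

How it is judged:
On the way, in this order (a step that is already met when the one before it is completed fails the run):
1. the clamp is fully down on the loose bar (value of joint clamp below 0.05 rad), for 0.2 s.
2. the square lies flat in the corner, gripped and pressed against both bars (value of joint clamp below 0.05 rad and contact force between square and bar above 1 N and contact force between square and rail above 1 N and angle between the x axis of square_heel and the x axis of jig_corner, either way round below 0.02 rad and angle between square_heel's own z axis and vertical below 0.04 rad and horizontal distance between square_heel and jig_corner below 0.006 m and z of square_heel in the frame of jig_corner below 0.004 m and contact force between the fingers and square above 1 N), for 0.3 s.
At the end, for the whole second after the job is handed in: Clamp within 0.05 rad of down; square flat on the board (4 mm, 0.04 rad), pressing each bar with over 1 N, parallel to the board within 0.02 rad, heel within 6 mm of the corner, still gripped (over 1 N); loose bar moved under 10 mm (all of step 2 and distance of bar from where it was at the start of the episode below 0.01 m); the arm keeps its last pose, push and grip.
It fails at once if a bystander is moved by more than 30 mm (distance of any of bracket, bolt, sander, driver, glue, printpart, parts from where it was at the start of the episode above 0.03 m).
It also fails if it takes over 64 s, if anything falls off the work surface, if the arm or the gripper's body presses on something with over 40 N, if the wrist force passes 120 N, or if a joint passes its speed limit or range.

### The arm

A 6-joint arm with a two-finger parallel gripper is mounted at the origin on the work surface. World frame = base frame: x ahead of the robot, y to its left, z up, the work surface at z = 0. Lengths are in m, angles in rad, forces in N, time in s.
With the tool pointing down it reaches from about 0.35 to 0.95 m from the base axis. Payload 17.4 kg.
Tool frame: the origin (TCP) lies between the finger pads; the fingertips stand 17 mm ahead of it and the grasp point (between the pads) lies 2 mm behind it; z points along the fingers, y is the direction in which the jaws open and shut (so a half turn about z gives the same grasp; the last joint's range is limited). The gripper opens to 93 mm and grips with 3 to 60 N. Pads are 15 mm wide; open, the fingers measure 128 mm over their backs; the gripper's body (75 mm by 188 mm) begins 65 mm behind the grasp point.
Start: joints at [-1.156, 0.116, 1.442, -0, 1.584, -0.038], TCP at [0.295, -0.607, 0.236] pointing down, gripper open.
Joint ranges: [-2.83, 2.83], [-0.83, 2.19], [0.07, 2.5], [-1.14, 4.28], [0.01, 3], [-2.97, 2.97]. Speed limits (rad/s): [1.89, 1.89, 2.22, 3.14, 3.14, 3.14].

### API

Orientations are given as [roll, pitch, yaw] about the fixed x, y, z axes, in that order (R = Rz(yaw) Ry(pitch) Rx(roll)).
In Python, from station import arm gives the robot as it stands. The module is installed in compiled form; this text tells all that it offers.
- The arm moves only by the tool play_rows, never from a script. Its arguments are lists of equal length, an entry for each row: "linear": the shift along the world's x, y, z in units of 100 mm (1.0 is 100 mm), a list of three; "twist": the turn, a rotation vector about the world's x, y, z in units of 0.5 rad (1.0 is 0.5 rad), a list of three. A call has 1 to 12 rows; each row shifts and turns the pose as measured when the row begins; what a row does not reach is not made up. A row lasts 1/8 s, in which the tool goes at most 62.5 mm and 10.7 degrees, less where a joint would pass 70% of its speed; a pose out of reach is approached as far as the arm can. A call with a number of a shift or a turn outside -1 to 1 is refused whole. A call with a gripper value outside its range is refused whole. "fingers" is the gripper command: -1 is shut, 1 is fully open, values between are in proportion, set as the call begins (left out, the last holds). The fingers move at their own pace and stop on an object; "squeeze" is the grip in N (left out, the last holds). Time passes only in rows, so rows that do not move let the fingers close. It gives the time, the measured TCP pose, the force and the opening at its end, in the units of the state.
- arm.observe(): the state, without advancing time (a new reading comes with each control period).
- arm.camera(name): name is "scene" or "top" or "wrist"; returns a dict with "frame" (384x512x3 uint8, blue, green, red), "range_z" (384x512 float32, m along the optical axis (not along the pixel's ray), 0 where there is no reading), "mtx" (3x3 intrinsics, pixels), "k1" (the pictures are not rectified: a ray, as slopes to the right and down, at radius r is drawn at 1 + k1 r^2 times it, then the intrinsics apply), "rvec" (rotation vector, rad) and "tvec" (3), from world to camera coordinates, as OpenCV has them. Camera axes: x right, y down, z forward; pixel columns grow to the right and rows downward; lengths in m; the calibration is good to about 2 mm. A picture is of the moment at which its call begins.
- arm.job_done(): hands the job in, once; it reports no verdict.
Trained networks look in a picture, given as the dict that the camera call returned (one of the last four; its "shot" number tells which), for a name from the list of things; names that differ only in an ending like _2 or _b are one class to them, and where a whole thing is asked for, a point or a joint stands for the part that bears it (a point fixed in the world has none). Each returns a list of dicts, best first, with "score" (0 to 1); they miss things now and then, are a little off and sometimes report something else, mostly with a low value. They report only what shows in the picture. A call takes as long as a camera call.
- arm.search_frame(picture, name): "box" ([left, top, width, height] in pixels, round what is visible of it).
- arm.masks_of(picture, name): "mask" (384x512 bool, what is visible of it) and "box" ([left, top, width, height] in pixels, round what is visible of it).
- arm.tip_of(picture, name): "pixel" ([column, row] in pixels: a listed point, or the origin of a listed thing).
The state is a dict: "time_s": time; "joint_pos": joint angles; "qvel": joint speeds; "effort": joint torques, N m; "ee_pos": TCP position; "orientation": TCP orientation; "force": force on the tool from outside, world axes, zero at the start; "torque": the same for the moment, N m; "gripper_width": finger opening in m.
Only numpy, scipy, OpenCV 4.12 (cv2) and the standard library are available. Lean on these libraries where they do the work, as an engineer would, in place of code of your own. Each camera call takes 0.05 s, during which the arm holds its last target.

## Working session

There is one attempt and no reset: what is moved stays moved. The work goes in short steps, Python scripts to look and compute and a tool call to move; the robot and the scene stay as the last step left them, time stands still between calls to the robot, and variables do not carry over. Pictures are saved under pics/ and viewed, and the job is handed in when it is done.

Besides the shell and the picture viewer there is one more tool, called after "Call:" as name(argument=value, ...) on one line, values as JSON. play_rows: Moves the arm, as the interface text tells. Shifts and turns lie within -1 to 1; 1 stands for 100 mm of shift or 0.5 rad of turn. Its arguments: {"type":"object","properties":{"linear":{"type":"array","items":{"type":"array","items":{"type":"number","minimum":-1,"maximum":1}}},"twist":{"type":"array","items":{"type":"array","items":{"type":"number","minimum":-1,"maximum":1}}},"fingers":{"type":"number"},"squeeze":{"type":"number"}},"required":["linear","twist"]}

```bash
mkdir -p pics; cat > h.py <<'E'
import numpy as np, cv2, json
from station import arm
def proj(p,P):
    R,_=cv2.Rodrigues(np.array(p['rvec'],float));c=R@np.array(P,float)+np.array(p['tvec']).ravel()
    x,y=c[0]/c[2],c[1]/c[2];s=1+p['k1']*(x*x+y*y);K=np.array(p['mtx']);return K[0,0]*x*s+K[0,2],K[1,1]*y*s+K[1,2]
def ray(p,u,v):
    K=np.array(p['mtx']);x0=(u-K[0,2])/K[0,0];y0=(v-K[1,2])/K[1,1];x,y=x0,y0
    for _ in range(20):
        s=1+p['k1']*(x*x+y*y);x,y=x0/s,y0/s
    R,_=cv2.Rodrigues(np.array(p['rvec'],float));t=np.array(p['tvec'],float).ravel()
    return -R.T@t, R.T@np.array([x,y,1.0])
def atz(p,u,v,z):
    o,d=ray(p,u,v);return o+d*(z-o[2])/d[2]
def atdepth(p,u,v):
    o,d=ray(p,u,v);return o+d*p['range_z'][int(round(v)),int(round(u))]
def cloud(p):
    vv,uu=np.mgrid[0:384,0:512];K=np.array(p['mtx'])
    x0=(uu-K[0,2])/K[0,0];y0=(vv-K[1,2])/K[1,1];x,y=x0,y0
    for _ in range(20):
        s=1+p['k1']*(x*x+y*y);x,y=x0/s,y0/s
    Z=p['range_z'];R,_=cv2.Rodrigues(np.array(p['rvec'],float));t=np.array(p['tvec'],float).ravel()
    C=np.stack([x*Z,y*Z,Z],-1)-t
    return C@R
E
python3 - <<'E'
from h import *
np.set_printoptions(precision=4,suppress=True)
print(arm.observe())
for n in ['scene','top']:
    p=arm.camera(n);cv2.imwrite(f'pics/{n}0.png',cv2.resize(p['frame'],(800,600)))
    np.save(f'{n}0.npy',p,allow_pickle=True)
    for k in ['jig_corner','clamp_hinge','clamp_grip','square_grip','square_heel','bar','jig','square']:
        for d in arm.tip_of(p,k)[:2]:
            u,v=d['pixel'];print(n,k,round(d['score'],2),np.round(d['pixel'],1),atdepth(p,u,v))
E
```

```text
{'time_s': 0.0, 'joint_pos': array([-1.1558,  0.1165,  1.4423,  0.    ,  1.584 , -0.0378]), 'qvel': array([-0.0006,  0.0011, -0.0009, -0.0004, -0.0026, -0.0014]), 'effort': array([ -0.001 , -72.1256, -62.2616,   0.078 ,   0.0238,  -0.0002]), 'ee_pos': array([ 0.2952, -0.6068,  0.2349]), 'orientation': array([-3.1404, -0.0001,  0.4528]), 'force': array([0.0199, 0.1102, 0.6767]), 'torque': array([-0.0494,  0.026 ,  0.0105]), 'gripper_width': 0.09259676501401148}
scene jig_corner 0.59 [326.7 200.1] [0.6336 0.2166 0.0325]
scene clamp_hinge 0.68 [273.5 166.1] [0.4203 0.2131 0.0496]
scene clamp_grip 0.47 [259.1 160.3] [0.4537 0.1135 0.1346]
scene square_heel 0.74 [165.6 273.6] [ 0.5069 -0.266   0.0009]
scene square_heel 0.51 [327.  200.9] [0.6364 0.2144 0.0325]
scene bar 0.62 [293.  187.6] [0.5179 0.1991 0.0241]
scene jig 0.6 [283.8 211. ] [0.5633 0.1074 0.0129]
scene square 0.64 [284.3 209.3] [0.5599 0.1132 0.0139]
scene square 0.62 [142.9 278.6] [ 0.4916 -0.3186  0.0137]
top jig_corner 0.67 [204.6 165.5] [0.6228 0.2175 0.0096]
top jig_corner 0.52 [208.8 194.6] [0.5094 0.2025 0.0297]
top clamp_hinge 0.8 [207.  220.1] [0.4134 0.2093 0.0543]
top clamp_hinge 0.52 [356.3 145.7] [ 0.6764 -0.3565  0.0323]
top square_grip 0.69 [345.  200.8] [ 0.4703 -0.3048  0.0304]
top square_heel 0.84 [333.9 193. ] [ 0.5031 -0.2694  0.0042]
top jig 0.69 [232.4 184.1] [0.5481 0.1138 0.0127]
top square 0.66 [346.1 200.2] [ 0.47   -0.3021  0.065 ]
```

View pics/scene0.png

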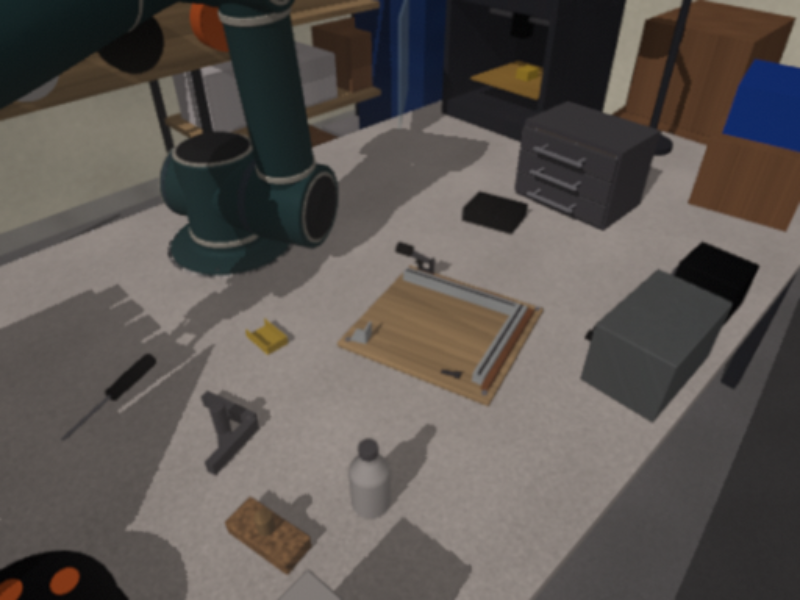

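View pics/top0.png

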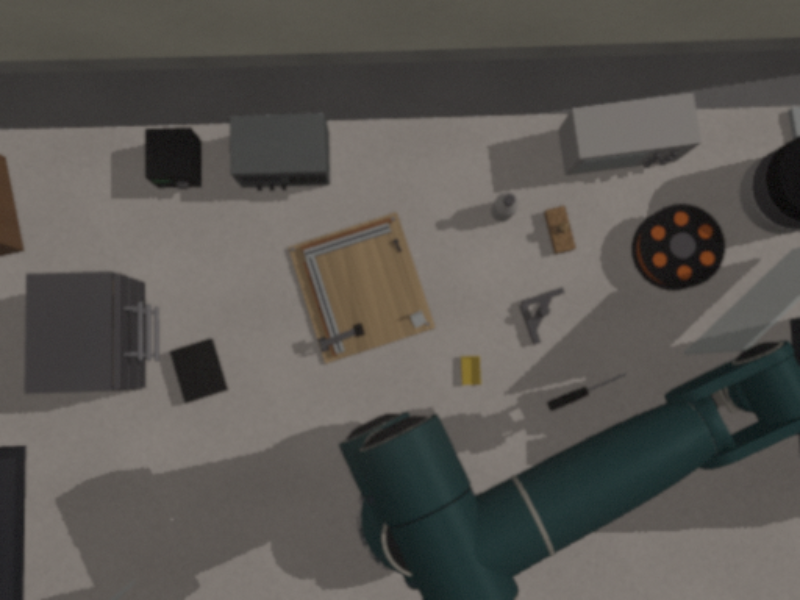

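The views agree: the board is at upper left of top (corner at about (316,258) of 800x600), the clamp is up at (340,338), and the square is an L with its heel at (522,305). Next I'll get rough yaws.

```bash
python3 - <<'E'
from h import *
np.set_printoptions(precision=4,suppress=True)
p=arm.camera('top')
for k,z in [('jig',.012),('square',.024),('bar',.032),('rail',.032)]:
    for d in arm.masks_of(p,k)[:2]:
        v,u=np.nonzero(d['mask']);P=np.array([atz(p,a,b,z)[:2] for a,b in zip(u,v)])
        r=cv2.minAreaRect((P*1000).astype(np.float32));print(k,d['score'],d['box'],r)
print(arm.camera('wrist')['mtx'])
E
```

```text
jig 0.91 [185.5, 136.7, 93.9, 96.1] ((553.9736328125, 117.96892547607422), (302.0439453125, 282.337158203125), 16.28331756591797)
square 0.82 [333.7, 183.7, 28.2, 37.0] ((483.0982971191406, -300.78729248046875), (74.84295654296875, 150.21270751953125), 62.3973503112793)
bar 0.87 [197.3, 163.5, 25.3, 61.9] ((510.89996337890625, 207.47340393066406), (238.82830810546875, 32.932037353515625), 16.9251766204834)
bar 0.21 [334.1, 184.2, 28.6, 35.3] ((483.10321044921875, -299.6209716796875), (81.05862426757812, 152.91793823242188), 60.96523666381836)
rail 0.85 [196.4, 143.3, 56.5, 23.7] ((662.1288452148438, 149.22018432617188), (28.846651077270508, 213.9918212890625), 16.854793548583984)
rail 0.69 [292.7, 226.5, 15.7, 21.0] ((342.834716796875, -135.61546325683594), (72.66732788085938, 48.618656158447266), 1.7318068742752075)
[[307.1129   0.     257.4475]
 [  0.     307.1129 190.1246]
 [  0.       0.       1.    ]]
```

Call:
play_rows(linear=[[0.5,0.6,0.2],[0.5,0.6,0.2],[0,0.6,0.2],[0,0.6,0],[0,0,0],[0,0,0]], twist=[[0,0,0],[0,0,0],[0,0,0],[0,0,0],[0,0,0],[0,0,0]])

```text
time_s: 1.95
ee_pos: [0.3752, -0.3885, 0.2877]
orientation: [3.141, -0.001, 0.452]
force: [0.8, -0.1, -0.5]
gripper_width: 0.0932
```

```bash
cat > w.py <<'E'
from h import *
import sys
np.set_printoptions(precision=4,suppress=True)
n=sys.argv[1];p=arm.camera('wrist');np.save(f'{n}.npy',p,allow_pickle=True)
cv2.imwrite(f'pics/{n}.png',p['frame'])
print(arm.observe()['ee_pos'],arm.observe()['orientation'])
for k in sys.argv[2:]:
    for d in arm.tip_of(p,k)[:2]:
        u,v=d['pixel'];print(k,round(d['score'],2),np.round(d['pixel'],1),atdepth(p,u,v))
    
E
python3 w.py w1 square_grip square_heel square
```

```text
[ 0.3752 -0.3886  0.2877] [-3.1414 -0.0011  0.4516]
square_grip 0.76 [236.3  60.7] [ 0.4765 -0.3132  0.0648]
square_heel 0.87 [210.9  25.7] [ 0.5067 -0.2583  0.0002]
square 0.65 [239.5  68.8] [ 0.4703 -0.3201  0.0639]
```

View pics/w1.png

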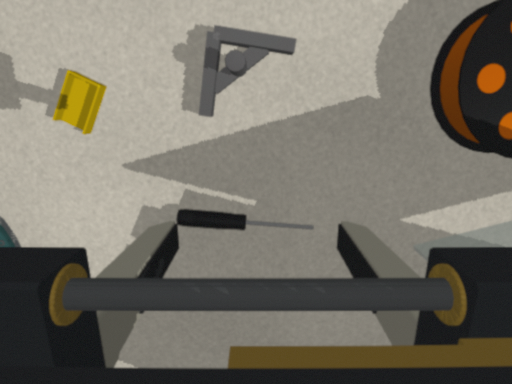

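The wrist view shows the square with its knob at (236,62) and heel at (211,30). Its legs are clear. I'll fit its pose with the depth.

```bash
cat > fit.py <<'E'
from h import *
from scipy.optimize import minimize
import sys
def sd_rect(X,x0,x1,y0,y1):
    c=np.array([(x0+x1)/2,(y0+y1)/2]);h=np.array([(x1-x0)/2,(y1-y0)/2]);q=abs(X-c)-h
    return np.hypot(*np.maximum(q,0).T)+np.minimum(q.max(1),0)
def fit_square(p,base=0.0):
    C=cloud(p);m=arm.masks_of(p,'square')[0]
    P=C[m['mask']];z=P[:,2]-base
    K=P[z>.045][:,:2];L=P[(z>.019)&(z<.029)][:,:2]
    # rasterised fit: model area vs points by coverage (IoU on mask plane at z=24)
    kc,_=cv2.minEnclosingCircle((K*1000).astype(np.float32))
    print('score',m['score'],'knob n',len(K),'c',kc,K.mean(0),'legs n',len(L),'ztop',np.percentile(P[:,2],99),'zleg',np.median(L[:,2]))
    best=None
    def cost(v):
        c,s=np.cos(v[2]),np.sin(v[2]);X=(L-v[:2])@np.array([[c,-s],[s,c]])
        d=np.minimum(sd_rect(X,-.068,.042,.026,.042),sd_rect(X,.026,.042,-.068,.042))
        return np.sum(np.maximum(d+.0,0)**.5*1)+0*d.sum()
    def cost2(v):
        c,s=np.cos(v[2]),np.sin(v[2]);X=(L-v[:2])@np.array([[c,-s],[s,c]])
        d=np.minimum(sd_rect(X,-.068,.042,.026,.042),sd_rect(X,.026,.042,-.068,.042))
        return np.sum((d+.008).clip(0)**2+ (d.clip(0)*3)**2)  # pulls to the medial axis
    for y0 in [.2,.3,.4]:
        r=minimize(cost2,[*K.mean(0),y0],method='Nelder-Mead',options=dict(xatol=1e-5,fatol=1e-9,maxiter=2000))
        if best is None or r.fun<best.fun: best=r
    return best.x,best.fun/len(L)
if __name__=='__main__':
    print(fit_square(arm.camera('wrist'),float(sys.argv[1])))
E
python3 fit.py 0
```

```text
Traceback (most recent call last):
  File "fit.py", line 28, in <module>
    print(fit_square(arm.camera('wrist'),float(sys.argv[1])))
          ~~~~~~~~~~^^^^^^^^^^^^^^^^^^^^^^^^^^^^^^^^^^^^^^^^
  File "fit.py", line 13, in fit_square
    print('score',m['score'],'knob n',len(K),'c',kc,K.mean(0),'legs n',len(L),'ztop',np.percentile(P[:,2],99),'zleg',np.median(L[:,2]))
                                                                                                                               ~^^^^^
IndexError: index 2 is out of bounds for axis 1 with size 2
```

Call:
play_rows(linear=[[0,0.6,0],[0,0.6,0],[0,0.6,0],[0,0.6,0],[0,0.6,0],[0,0.6,0],[0,0,0],[0,0,0]], twist=[[0,0,-0.1],[0,0,-0.1],[0,0,-0.1],[0,0,0],[0,0,0],[0,0,0],[0,0,0],[0,0,0]])

```text
time_s: 3.25
ee_pos: [0.3733, -0.0217, 0.2849]
orientation: [-3.136, 0.0, 0.291]
force: [-0.2, -0.5, 0.3]
gripper_width: 0.0931
```

```bash
sed -i "s/,'zleg',np.median(L\[:,2\])//" fit.py; python3 w.py w2 clamp_grip clamp_hinge jig_corner bar
```

```text
[ 0.3733 -0.022   0.2849] [-3.136   0.0003  0.2899]
clamp_grip 0.69 [131.2  69. ] [0.4425 0.1196 0.1368]
clamp_grip 0.4 [328.3 202.4] [ 0.3434 -0.1379  0.0033]
clamp_hinge 0.82 [81.6 80.3] [0.4141 0.201  0.0661]
bar 0.65 [113.3   6.3] [0.5048 0.1967 0.0308]
```

View pics/w2.png

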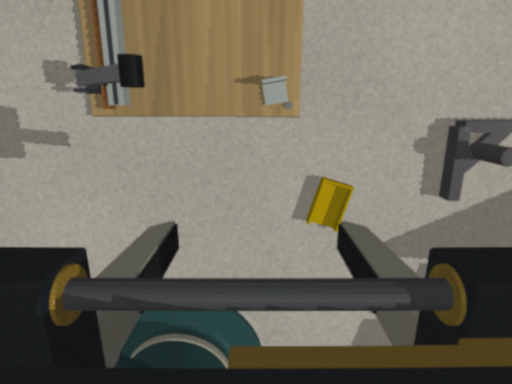

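The wrist view shows the clamp arm up over the loose bar, with its black grip at (131,70) and hinge at (85,78). The bracket is at (274,92). I'll measure the clamp angle and board geometry.

```bash
python3 - <<'E'
from h import *
np.set_printoptions(precision=4,suppress=True)
p=arm.camera('wrist');C=cloud(p)
for d in arm.masks_of(p,'clamp')[:1]:
    P=C[d['mask']];print(d['score'],d['box'],len(P))
    G=P[P[:,2]>.115];print('top pts',len(G),G.min(0),G.max(0),G.mean(0))
    f=p['frame'][d['mask']].mean(1)
for k in['bar','jig']:
    d=arm.masks_of(p,k)[0];P=C[d['mask']];z=np.median(P[:,2]);
    if k=='bar':
        P=P[(P[:,2]>.026)&(P[:,2]<.038)]
        print('n',len(P),z)
        r=cv2.minAreaRect((P[:,:2]*1000).astype(np.float32));print(k,d['box'],r,cv2.fitLine((P[:,:2]*1000).astype(np.float32),cv2.DIST_HUBER,0,.01,.01).ravel())
    else: print(k,d['box'],z)
a=C[69,131];h=C[80,82];e=np.array([np.sin(.29),-np.cos(.29)]);b=np.array([np.cos(.29),np.sin(.29)])
print(a,h,(a-h)[:2]@e,(a-h)[:2]@b)
E
```

```text
0.79 [75.0, 53.4, 70.6, 36.6] 1525
top pts 912 [ 0.4253 -0.0027  0.115 ] [0.4568 0.1472 0.4332] [0.4407 0.1223 0.1337]
n 1441 0.031133068127687805
bar [96.4, 0.0, 33.3, 102.2] ((452.5726318359375, 189.99822998046875), (119.09558868408203, 21.623493194580078), 16.725543975830078) [  0.9618   0.2738 460.5674 191.5325]
jig [67.7, 4.2, 236.2, 115.9] 0.01154479165621922
[0.4427 0.1192 0.1356] [0.415  0.2002 0.065 ] 0.08557893404386976 0.003348672046059631
```

Call:
play_rows(linear=[[0.17,0.36,0],[0.17,0.36,0],[0.17,0.36,0],[0.17,0.36,-0.2],[0,0,-0.5],[0,0,-0.4],[0,0,0],[0,0,0]], twist=[[0,0,0],[0,0,0],[0,0,0],[0,0,0],[0,0,0],[0,0,0],[0,0,0],[0,0,0]], fingers=-1, squeeze=20)

```text
time_s: 4.7
ee_pos: [0.4436, 0.1256, 0.1742]
orientation: [-3.137, -0.003, 0.285]
force: [0.3, 0.8, 0.0]
gripper_width: 0.0174
```

Call:
play_rows(linear=[[-0.02,-0.07,-0.18],[0.02,-0.08,-0.12],[0.02,-0.08,-0.12],[0.02,-0.06,-0.11],[0.02,-0.06,-0.11],[0.01,-0.04,-0.12],[0.01,-0.03,-0.12]], twist=[[0,0,0],[0,0,0],[0,0,0],[0,0,0],[0,0,0],[0,0,0],[0,0,0]])

```text
time_s: 5.58
ee_pos: [0.4536, 0.0801, 0.0842]
orientation: [-3.138, -0.008, 0.284]
force: [-0.5, -0.2, 1.6]
gripper_width: 0.0008
```

Call:
play_rows(linear=[[0,0,-0.1],[0,0,-0.08],[0,0,-0.05],[0,0,0]], twist=[[0,0,0],[0,0,0],[0,0,0],[0,0,0]])

```text
time_s: 6.08
ee_pos: [0.4568, 0.077, 0.0635]
orientation: [3.137, -0.013, 0.284]
force: [-2.7, -3.5, 13.5]
gripper_width: 0.0008
```

Call:
play_rows(linear=[[0,0,-0.04],[0,0,0],[0,0,0]], twist=[[0,0,0],[0,0,0],[0,0,0]])

```text
time_s: 6.45
ee_pos: [0.4591, 0.0762, 0.0629]
orientation: [3.133, -0.018, 0.284]
force: [-1.3, -2.2, 3.3]
gripper_width: 0.0004
```

```bash
python3 - <<'E'
from h import *
for n in['scene','wrist']:
    p=arm.camera(n);f=p['frame']
    if n=='scene': f=cv2.resize(f[120:280,200:360],(640,640))[:600]
    cv2.imwrite(f'pics/{n}3.png',f)
    for k in ['clamp_grip','clamp_hinge']:
        for d in arm.tip_of(p,k)[:1]:print(n,k,d['score'],d['pixel'],atdepth(p,*d['pixel']))
E
```

```text
scene clamp_grip 0.47 [252.7, 188.7] [0.46782973 0.07377889 0.06040152]
scene clamp_hinge 0.96 [273.6, 166.9] [0.42719875 0.20606    0.05336483]
wrist clamp_grip 0.57 [225.1, 243.3] [0.45497297 0.09318316 0.05555331]
wrist clamp_hinge 0.7 [13.0, 247.3] [0.41732343 0.20818971 0.05225763]
```

View pics/scene3.png

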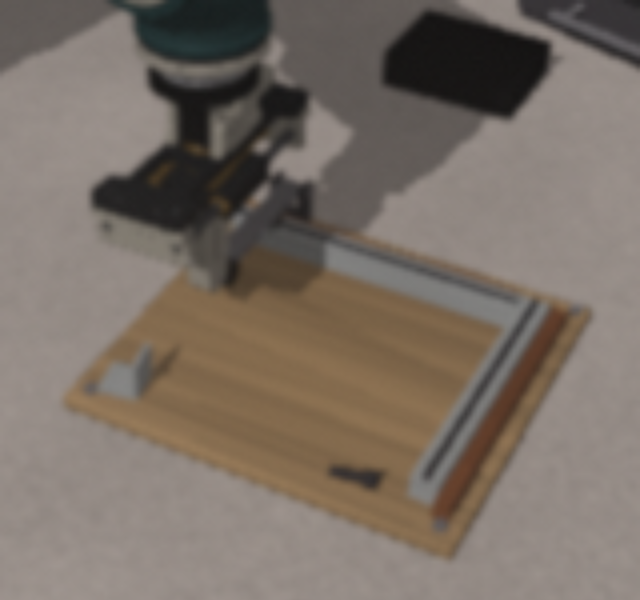

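View pics/wrist3.png

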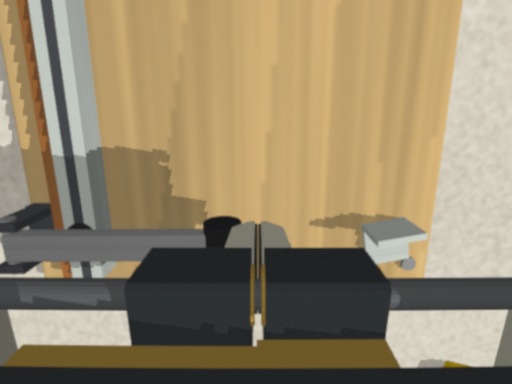

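```bash
python3 - <<'E'
from h import *
np.set_printoptions(precision=4,suppress=True)
p=arm.camera('wrist');C=cloud(p)
for u in range(6,260,14): print(u,C[236,u],C[245,u],C[222,u])
E
```

```text
6 [0.4221 0.2139 0.0505] [0.4172 0.2126 0.0517] [0.4301 0.2152 0.0497]
20 [0.4248 0.2057 0.0512] [0.4193 0.205  0.0514] [0.4311 0.209  0.0474]
34 [0.427  0.198  0.0512] [0.5266 0.097  0.2125] [0.4265 0.209  0.0352]
48 [0.4284 0.1911 0.0498] [0.423  0.1903 0.0501] [0.4204 0.2096 0.0198]
62 [0.4312 0.1829 0.0507] [0.426  0.182  0.0511] [0.4261 0.1975 0.0255]
76 [0.4331 0.1756 0.05  ] [0.4282 0.1743 0.051 ] [0.432  0.1856 0.0319]
90 [0.4356 0.1677 0.0504] [0.4304 0.1666 0.051 ] [0.4338 0.1778 0.0305]
104 [0.4382 0.1598 0.0512] [0.4328 0.1589 0.0512] [0.4313 0.1733 0.0204]
118 [0.4406 0.152  0.0515] [0.4353 0.151  0.0516] [0.4297 0.1674 0.0119]
132 [0.4427 0.1445 0.0512] [0.4371 0.1436 0.0509] [0.4325 0.158  0.012 ]
146 [0.4447 0.137  0.0509] [0.4398 0.1358 0.0518] [0.4352 0.1487 0.0119]
160 [0.4466 0.1296 0.0503] [0.4417 0.1283 0.0513] [0.4379 0.1394 0.0119]
174 [0.4483 0.1221 0.0493] [0.4442 0.1206 0.0517] [0.4402 0.1302 0.0111]
188 [0.4511 0.1143 0.0504] [0.4456 0.1131 0.0501] [0.4429 0.1209 0.011 ]
202 [0.4533 0.1067 0.0503] [0.448  0.1054 0.0505] [0.4457 0.1116 0.0112]
216 [0.4575 0.0991 0.0549] [0.4526 0.0977 0.0555] [0.461  0.1014 0.0436]
230 [0.4644 0.0921 0.0661] [0.4643 0.0912 0.0765] [0.4638 0.0936 0.0451]
244 [0.4663 0.0852 0.0659] [0.4669 0.0849 0.0781] [0.4539 0.0836 0.0113]
258 [0.4673 0.078  0.0634] [0.4666 0.0779 0.0732] [0.4569 0.0744 0.0122]
```

The arm's top face is level at z≈0.051 along its whole length, so the clamp is down. The fingertips slid off the far side of the grip, so I'll press once more, centred, to be sure.

Call:
play_rows(linear=[[0,0,0.3],[-0.06,0.14,0],[0,0,0],[0,0,-0.12],[0,0,-0.08],[0,0,-0.05],[0,0,0]], twist=[[0,0,0],[0,0.02,0],[0,0,0],[0,0,0],[0,0,0],[0,0,0],[0,0,0]])

```text
time_s: 7.68
ee_pos: [0.4529, 0.0906, 0.0706]
orientation: [3.136, -0.006, 0.285]
force: [-24.5, 1.3, 36.5]
gripper_width: 0.0006
```

Call:
play_rows(linear=[[0,0,0.5],[0.1,0,0.6],[0.1,0.2,0.6],[0.1,0.2,0.2],[0,0,0],[0,0,0]], twist=[[0,0,0],[0,0,0],[0,0,0],[0,0,0],[0,0,0],[0,0,0]], fingers=0.2)

```text
time_s: 8.43
ee_pos: [0.4817, 0.1293, 0.2575]
orientation: [3.137, 0.003, 0.284]
force: [-0.1, 0.9, 0.1]
gripper_width: 0.0543
```

```bash
python3 w.py w4 jig_corner clamp_grip bar rail; python3 - <<'E'
from h import *
p=np.load('w4.npy',allow_pickle=True).item()
C=cloud(p)
q=arm.camera('wrist')
for k in['bar','rail']:
    d=arm.masks_of(q,k)[0];P=cloud(q)[d['mask']];P=P[(P[:,2]>.027)&(P[:,2]<.037)][:,:2]
    print(k,d['score'],len(P),cv2.minAreaRect((P*1000).astype(np.float32)),cv2.fitLine((P*1000).astype(np.float32),cv2.DIST_HUBER,0,.01,.01).ravel())
E
```

```text
[0.4816 0.1293 0.2574] [3.1369 0.0029 0.2838]
jig_corner 0.82 [208.7  20.7] [0.5523 0.1504 0.4057]
bar 0.87 [203.8 126.5] [0.512  0.2037 0.031 ]
bar 0.85 3218 ((508.9875183105469, 206.9969482421875), (240.75331115722656, 20.609336853027344), 16.50658416748047) [9.5807922e-01 2.8650349e-01 5.2716718e+02 2.1188103e+02]
rail 0.89 3598 ((660.5555419921875, 149.5797119140625), (18.649486541748047, 216.3665313720703), 16.44110870361328) [ 2.8422302e-01 -9.5875818e-01  6.6037616e+02  1.5026682e+02]
```

View pics/w4.png

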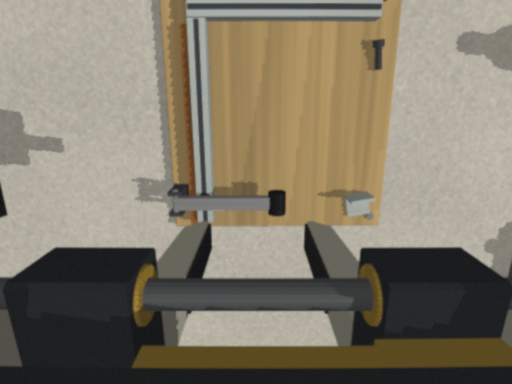

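The clamp is down in the picture (the arm lies over the bar, grip at (277,203)), and the bars meet near (208,20). The corner works out to about (0.626, 0.231) at a yaw of 0.288. Next I go back to the square.

Call:
play_rows(linear=[[-0.1,-0.62,0.1],[-0.1,-0.62,0],[-0.1,-0.62,0],[-0.1,-0.62,0],[-0.1,-0.62,0],[-0.1,-0.62,0],[-0.2,-0.62,0],[-0.1,-0.62,0],[0,0,0],[0,0,0]], twist=[[0,0,0],[0,0,0],[0,0,0],[0,0,0],[0,0,0],[0,0,0],[0,0,0],[0,0,0],[0,0,0],[0,0,0]])

```text
time_s: 10.07
ee_pos: [0.3881, -0.3643, 0.2687]
orientation: [3.136, -0.001, 0.286]
force: [0.9, 0.4, 0.6]
gripper_width: 0.0556
```

```bash
python3 w.py w5 square_grip square_heel;  python3 fit.py 0
```

```text
[ 0.3882 -0.3641  0.2687] [ 3.1354 -0.0007  0.2868]
square_grip 0.93 [235.1  84.2] [ 0.4751 -0.3149  0.0646]
square_heel 0.74 [201.8  51.5] [ 0.5043 -0.2588 -0.0015]
score 0.89 knob n 419 c (470.5047607421875, -322.01287841796875) [ 0.47498454 -0.31321632] legs n 2402 ztop 0.0656970784859067
(array([ 0.47575663, -0.31245242,  0.30225781]), np.float64(5.3992918310405434e-05))
```

View pics/w5.png

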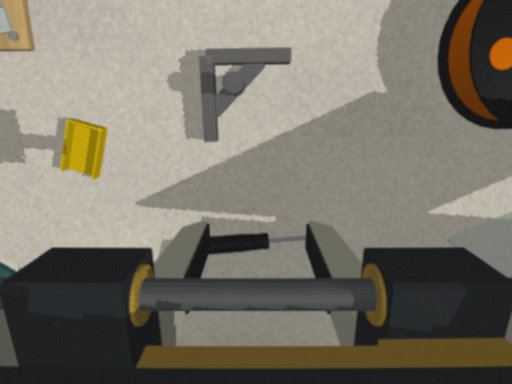

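The picture shows the square at (235,84), free of neighbours; its knob is at (0.4755, -0.313) and its yaw is 0.302. I'll move over it and check before descending.

Call:
play_rows(linear=[[0.44,0.26,0],[0.43,0.26,-0.3],[0,0,-0.6],[0,0,-0.4],[0,0,0],[0,0,0]], twist=[[0,0,0],[0,0,0],[0,0,0.03],[0,0,0],[0,0,0],[0,0,0]])

```text
time_s: 11.08
ee_pos: [0.4802, -0.3057, 0.1401]
orientation: [3.13, -0.005, 0.31]
force: [-0.0, 0.2, -0.3]
gripper_width: 0.0561
```

```bash
python3 w.py w6
```

```text
[ 0.4801 -0.3058  0.14  ] [ 3.1298 -0.005   0.3093]
```

View pics/w6.png

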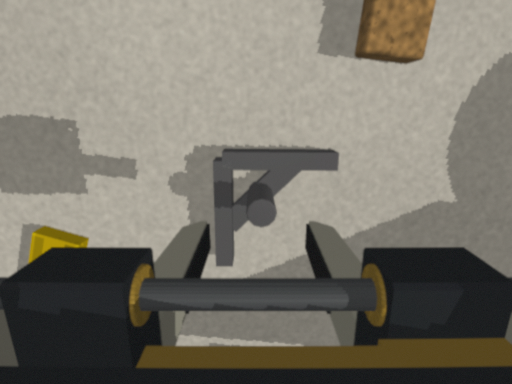

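Call:
play_rows(linear=[[-0.05,-0.075,0],[0,0,0],[0,0,-0.4],[0,0,-0.3],[0,0,-0.1],[0,0,0],[0,0,0]], twist=[[0.02,0.017,-0.01],[0,0,0],[0,0,0],[0,0,0],[0,0,0],[0,0,0],[0,0,0]])

```text
time_s: 12.0
ee_pos: [0.4767, -0.3168, 0.0662]
orientation: [3.134, -0.006, 0.302]
force: [-0.0, 0.1, 0.1]
gripper_width: 0.0559
```

Call:
play_rows(linear=[[-0.01,0.03,-0.17],[0,0,0],[0,0,0]], twist=[[0.01,0.01,0],[0,0,0],[0,0,0]])

```text
time_s: 12.38
ee_pos: [0.4761, -0.3139, 0.0496]
orientation: [3.14, -0.003, 0.302]
force: [0.4, 0.3, -1.1]
gripper_width: 0.0557
```

Call:
play_rows(linear=[[0,0,0],[0,0,0],[0,0,0],[0,0,0],[0,0,0]], twist=[[0,0,0],[0,0,0],[0,0,0],[0,0,0],[0,0,0]], fingers=-1, squeeze=30)

```text
time_s: 13.0
ee_pos: [0.4763, -0.314, 0.0501]
orientation: [3.139, -0.004, 0.302]
force: [0.4, 0.1, -1.1]
gripper_width: 0.0236
```

Gripped: the opening is 23.6 mm against the 24 mm knob. I'll lift and carry it to just short of the corner.

Call:
play_rows(linear=[[0,0,0.3],[0,0,0.5],[0,0,0.2],[0.14,0.59,0],[0.14,0.59,0],[0.14,0.59,0],[0.14,0.59,0],[0.14,0.59,0],[0.14,0.59,0],[0.14,0.5,0],[0.05,0.2,0],[0,0,0]], twist=[[0,0,0],[0,0,0],[0,0,0],[0,0,-0.02],[0,0,0],[0,0,0],[0,0,0],[0,0,0],[0,0,0],[0,0,0],[0,0,0],[0,0,0]])

```text
time_s: 14.5
ee_pos: [0.5765, 0.1234, 0.1423]
orientation: [-3.14, 0.005, 0.289]
force: [-0.8, -0.3, -2.3]
gripper_width: 0.0237
```

```bash
python3 w.py w7
```

```text
[0.5764 0.1227 0.1423] [-3.1402  0.0055  0.2881]
```

View pics/w7.png

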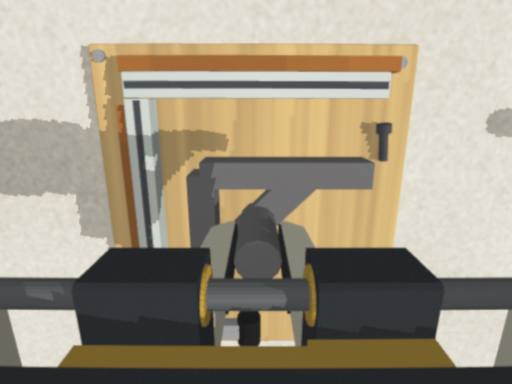

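The picture shows the square in the fingers, parallel to the rail (90 px row) and the bar (left). The bolt at (383,140) is clear. Next I shift and lower it.

Call:
play_rows(linear=[[0.11,0.37,0],[0,0,0],[0,0,-0.3],[0,0,-0.3],[0,0,0],[0,0,0]], twist=[[0,-0.01,0],[0,0,0],[0,0,0],[0,0,0],[0,0,0],[0,0,0]])

```text
time_s: 15.3
ee_pos: [0.5875, 0.1513, 0.0819]
orientation: [3.139, 0.001, 0.28]
force: [0.3, -0.3, -2.0]
gripper_width: 0.0237
```

```bash
python3 w.py w8;python3 -c "
from h import *
p=arm.camera('top');cv2.imwrite('pics/t8.png',cv2.resize(p['frame'][120:240,170:300],(780,600)))"
```

```text
[0.5875 0.1514 0.0818] [3.1392 0.0006 0.2804]
```

View pics/w8.png

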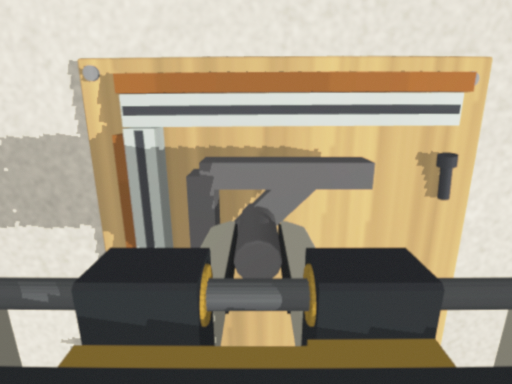

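Call:
play_rows(linear=[[0,0.04,-0.12],[0,0,0],[0,0,-0.06],[0,0,0],[0,0,0]], twist=[[0,0,0.016],[0,0,0],[0,0,0],[0,0,0],[0,0,0]])

```text
time_s: 16.02
ee_pos: [0.5881, 0.1562, 0.0642]
orientation: [3.139, -0.002, 0.29]
force: [-0.1, 0.1, -3.5]
gripper_width: 0.0233
```

Call:
play_rows(linear=[[0,0,-0.03],[0.04,0.08,0],[0,0,0],[0.03,0.08,0],[0,0,0]], twist=[[0,0,0],[0,0,0],[0,0,0],[0,0,0],[0,0,0]])

```text
time_s: 16.65
ee_pos: [0.5959, 0.1731, 0.062]
orientation: [3.139, -0.003, 0.29]
force: [0.7, 1.2, -2.3]
gripper_width: 0.0236
```

Call:
play_rows(linear=[[0.01,0.04,-0.01],[0,0,0],[0.01,0.03,0],[0,0,0]], twist=[[0,0,0],[0,0,0],[0,0,0],[0,0,0]])

```text
time_s: 17.15
ee_pos: [0.5985, 0.1798, 0.062]
orientation: [3.137, -0.004, 0.289]
force: [-0.4, -3.6, 0.7]
gripper_width: 0.0235
```

```bash
python3 w.py w9
```

```text
[0.5985 0.1797 0.0621] [ 3.1376 -0.004   0.2894]
```

View pics/w9.png

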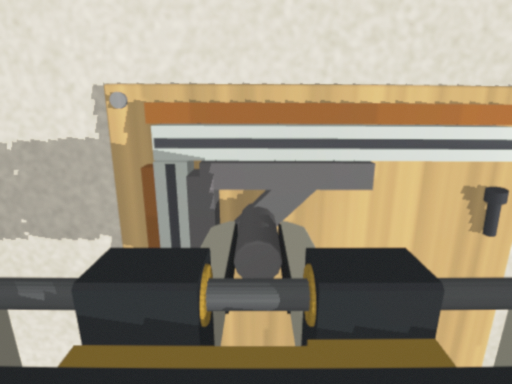

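Bar contact has begun and the square is nearly at the rail. I'll press in both directions.

Call:
play_rows(linear=[[0.03,0.02,0],[0.03,0.03,0],[0.03,0.03,0]], twist=[[0,0,0],[0,0,0],[0,0,0]])

```text
time_s: 17.58
ee_pos: [0.6027, 0.1812, 0.0619]
orientation: [3.129, 0.014, 0.288]
force: [-15.8, -24.3, 9.4]
gripper_width: 0.0235
```

Call:
play_rows(linear=[[0.02,0.03,0],[0.02,0.03,0],[0.02,0.03,0]], twist=[[0.01,-0.01,0],[0,0,0],[0,0,0]], squeeze=40)

```text
time_s: 17.95
ee_pos: [0.6042, 0.1817, 0.0616]
orientation: [3.12, 0.027, 0.285]
force: [-18.8, -27.7, 12.8]
gripper_width: 0.0236
```

```bash
python3 w.py w10; python3 - <<'E'
from h import *
from fit import fit_square
for i in range(4):
    q=arm.camera('wrist')
o=arm.observe();print(o['force'],o['time_s'],o['gripper_width'],o['orientation'])
np.set_printoptions(precision=4,suppress=True)
C=cloud(q)
for k in['bar','rail','square']:
    d=arm.masks_of(q,k)[0];P=C[d['mask']];lo,hi=(.027,.037) if k!='square' else (.032,.040)
    P=P[(P[:,2]>lo)&(P[:,2]<hi)];print(k,d['score'],len(P),cv2.minAreaRect((P[:,:2]*1000).astype(np.float32)),np.median(P[:,2]))
    if k=='square':
        A=np.c_[P[:,:2]-P[:,:2].mean(0),np.ones(len(P))];print('tilt',np.linalg.lstsq(A,P[:,2],rcond=None)[0])
print(fit_square(q,.012))
p=arm.camera('scene');cv2.imwrite('pics/s10.png',cv2.resize(p['frame'][130:260,220:380],(800,600)))
E
```

```text
[0.6043 0.1817 0.0616] [3.12   0.0269 0.2844]
[-15.04218196 -26.66432792  11.28006639] 18.2 0.0235542676775773 [3.12036758 0.02628934 0.28451996]
bar 0.93 2399 ((600.731689453125, 234.2633056640625), (49.47251892089844, 20.88318634033203), 16.80337142944336) 0.03149428020082233
rail 0.94 12468 ((662.2903442382812, 150.13380432128906), (21.72403907775879, 215.73593139648438), 16.70310401916504) 0.03144545538145727
square 0.91 6253 ((621.5728149414062, 172.81326293945312), (48.453338623046875, 111.28803253173828), 17.786968231201172) 0.03556718597327732
tilt [-0.016  -0.0119  0.0355]
score 0.91 knob n 1759 c (637.9656982421875, 190.4008331298828) [0.6078 0.1824] legs n 6365 ztop 0.0777512418805601
(array([0.5975, 0.1769, 0.3253]), np.float64(0.00010661962743332108))
```

View pics/w10.png

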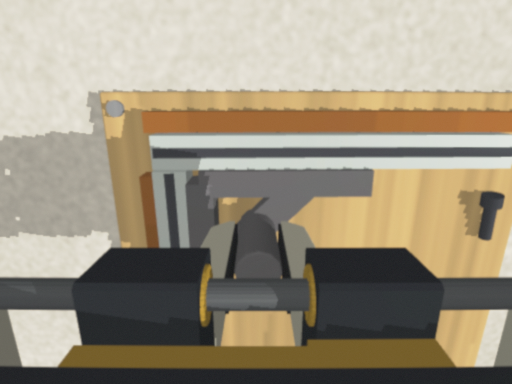

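View pics/s10.png

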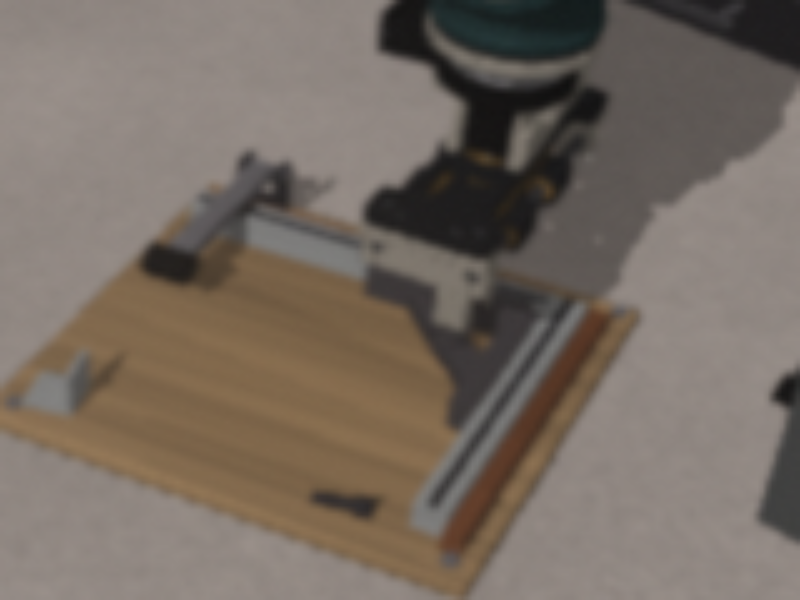

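The square looks seated, but the tool tilts about 0.034 rad under the 25 N push. I'll ease the push and straighten the tool.

Call:
play_rows(linear=[[-0.02,-0.01,0],[0,0,0],[0.01,0.01,0]], twist=[[0.06,-0.04,0.01],[0,0,0],[0.01,0,0]])

```text
time_s: 18.82
ee_pos: [0.6033, 0.1809, 0.0616]
orientation: [-3.136, -0.003, 0.289]
force: [-3.5, -7.5, 3.6]
gripper_width: 0.0233
```

Call:
play_rows(linear=[[0.015,0.015,0],[0.015,0.015,-0.01]], twist=[[-0.01,0.005,0],[0,0,0]])

```text
time_s: 19.08
ee_pos: [0.6044, 0.1815, 0.0613]
orientation: [3.139, 0.01, 0.289]
force: [-29.7, -21.5, 31.1]
gripper_width: 0.0233
```

```bash
cat > chk.py <<'E'
from h import *
np.set_printoptions(precision=4,suppress=True)
for i in range(3): q=arm.camera('wrist')
o=arm.observe();f=o['force'];y=.29;print(f,'n',f[0]*np.cos(y)+f[1]*np.sin(y),-f[0]*np.sin(y)+f[1]*np.cos(y),o['time_s'],o['gripper_width'],o['orientation'],o['ee_pos'])
C=cloud(q)
def plane(P):
    A=np.c_[P[:,:2]-P[:,:2].mean(0),np.ones(len(P))];return np.linalg.lstsq(A,P[:,2],rcond=None)[0]
nx=np.array([np.cos(y),np.sin(y)]);ny=np.array([-nx[1],nx[0]]);B={}
for k in['bar','rail','square','jig']:
    d=arm.masks_of(q,k)[0];P=C[d['mask']];lo,hi={'square':(.032,.040),'jig':(.007,.017)}.get(k,(.027,.037))
    P=P[(P[:,2]>lo)&(P[:,2]<hi)];B[k]=P;print(k,round(d['score'],2),len(P),'plane',plane(P))
def edge(P,a,b,side,lo,hi,n=12):  # extreme of coord b per bin of a
    s=P[:,:2]@a;t=P[:,:2]@b;E=[]
    for l in np.linspace(lo,hi,n+1)[:-1]:
        m=(s>=l)&(s<l+(hi-lo)/n)
        if m.sum()>15:E.append((l+(hi-lo)/n/2,np.percentile(t[m],98 if side>0 else 2)))
    E=np.array(E);c=np.polyfit(E[:,0],E[:,1],1);r=E[:,1]-np.polyval(c,E[:,0]);return c[0],E[:,1].mean(),r.std()
S=B['square'];s=S[:,:2]@ny;t=S[:,:2]@nx
print('s range',s.min(),s.max(),t.min(),t.max())
print('square x-face',edge(S,ny,nx,1,s.max()-.1,s.max()-.012))
print('rail inner',edge(B['rail'],ny,nx,-1,s.max()-.1,s.max()-.012))
print('square y-face',edge(S,nx,ny,1,t.max()-.05,t.max()-.012))
print('bar inner',edge(B['bar'],nx,ny,-1,t.max()-.05,t.max()-.012))
cv2.imwrite('pics/chk.png',q['frame'])
for n in ['top','scene']:
    p=arm.camera(n)
    for k in ['clamp_grip','clamp_hinge','square_heel','jig_corner']:
        for d in arm.tip_of(p,k)[:1]:print(n,k,round(d['score'],2),d['pixel'],atdepth(p,*d['pixel']))
    np.save(n+'_e.npy',p,allow_pickle=True)
E
python3 chk.py
```

```text
[-21.2349 -19.3487  20.4279] n -25.881038636760607 -12.468627334356357 19.225 0.02313536853698728 [3.1391 0.0095 0.2887] [0.6045 0.1816 0.0613]
bar 0.69 2345 plane [-0.0056 -0.0003  0.0314]
rail 0.62 12425 plane [-0.0134 -0.0038  0.0314]
square 0.65 6307 plane [-0.0149 -0.0065  0.0354]
jig 0.71 33836 plane [0.0009 0.0008 0.0113]
s range -0.06784653538258882 0.042908724311172194 0.6209075979070771 0.6682998264164253
square x-face (np.float64(0.0013661895681863134), np.float64(0.6679455609539978), np.float64(3.817211353270968e-05))
rail inner (np.float64(0.0035870311089002942), np.float64(0.6684003701113745), np.float64(0.00013113489959725152))
square y-face (np.float64(-0.037493621570645876), np.float64(0.042092405153074844), np.float64(0.0004137971691477284))
bar inner (np.float64(-0.010710652327043884), np.float64(0.044234025125336716), np.float64(0.0002112790754922559))
top square_heel 0.59 [204.9, 162.5] [0.575  0.1825 0.3819]
scene clamp_grip 0.55 [255.5, 186.5] [0.463  0.09   0.0571]
scene clamp_hinge 0.97 [271.5, 164.2] [ 0.3591  0.27   -0.0002]
scene square_heel 0.79 [328.6, 204.9] [0.6505 0.2035 0.0322]
scene jig_corner 0.61 [325.9, 201.0] [0.6339 0.2126 0.0316]
```

Call:
play_rows(linear=[[-0.01,0.005,0.01],[0,0,0],[0,0,0]], twist=[[0.005,-0.02,0],[0,0,0],[0,0,0]])

```text
time_s: 20.3
ee_pos: [0.6039, 0.1814, 0.062]
orientation: [3.136, 0.0, 0.288]
force: [0.6, -3.7, -0.7]
gripper_width: 0.0232
```

```bash
python3 -c "
from h import *
p=arm.camera('wrist');cv2.imwrite('pics/z1.png',cv2.resize(p['frame'][140:260,120:280],(800,600),interpolation=cv2.INTER_CUBIC))
o=arm.observe();print(o['force'],o['orientation'],o['ee_pos'])"
```

```text
[ 1.01641929 -5.10289212 -0.5733506 ] [3.13607692e+00 2.20168900e-04 2.88332152e-01] [0.60393576 0.18136656 0.062002  ]
```

View pics/z1.png

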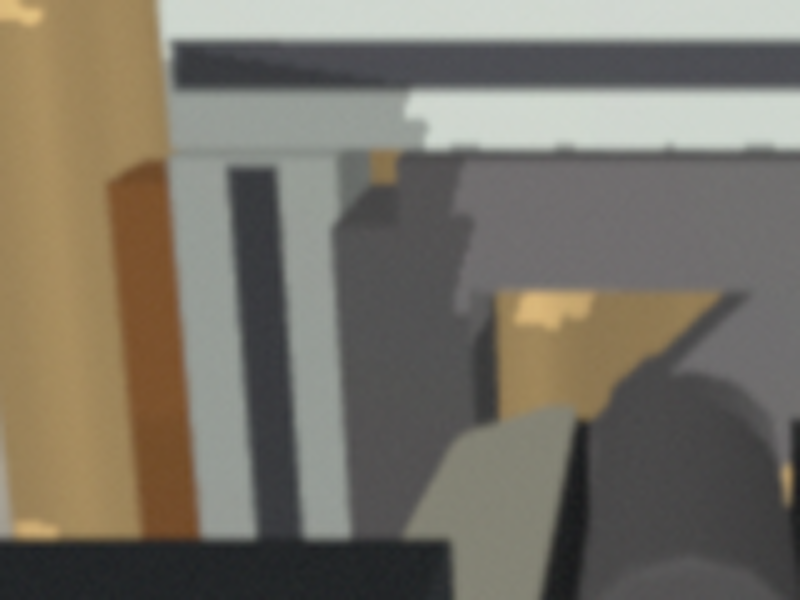

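The zoom shows both outer faces flush: no wood is visible between square and bar, and only the cut heel shows. Now a gentle final push on both.

Call:
play_rows(linear=[[0.01,0.008,-0.003],[0.01,0.008,-0.003]], twist=[[0.005,0,0],[0,0,0]])

```text
time_s: 20.6
ee_pos: [0.6045, 0.1817, 0.0615]
orientation: [3.136, 0.005, 0.288]
force: [-16.7, -15.5, 15.9]
gripper_width: 0.0235
```

```bash
python3 chk.py; python3 chk.py|head -1
```

```text
[-13.917  -13.1501  11.4157] n -17.096143700628023 -8.621401963283041 20.75 0.023807648914061626 [3.1364 0.0055 0.2883] [0.6045 0.1817 0.0615]
bar 0.6 2363 plane [-0.005  -0.0026  0.0314]
rail 0.76 12258 plane [-0.0184 -0.0053  0.0314]
[-13.7425 -13.3049  11.3504] n -16.97325524168947 -8.81965013530763 21.05 0.02350614465538191 [3.1364 0.0053 0.2882] [0.6045 0.1816 0.0615]Traceback (most recent call last):
  File "chk.py", line 10, in <module>
    d=arm.masks_of(q,k)[0];P=C[d['mask']];lo,hi={'square':(.032,.040),'jig':(.007,.017)}.get(k,(.027,.037))
      ~~~~~~~~~~~~~~~~~^^^
IndexError: list index out of range
```

Steady, but the y push is the lesser one. I'll rebalance slightly toward the loose bar.

Call:
play_rows(linear=[[0,0.01,0.001],[0.004,0.014,0]], twist=[[0.005,-0.005,0],[0.005,0,0]])

```text
time_s: 22.0
ee_pos: [0.6044, 0.1817, 0.0616]
orientation: [3.136, 0.005, 0.288]
force: [-6.3, -17.5, 5.2]
gripper_width: 0.0236
```

```bash
python3 chk.py;  python3 chk.py|head -1
```

```text
[ -5.8029 -16.298    5.2382] n -10.22101225577903 -13.958145725294052 22.15 0.023243545765037156 [3.1363 0.0052 0.2879] [0.6044 0.1817 0.0616]
bar 0.67 2424 plane [-0.0089  0.0047  0.0314]
rail 0.7 12545 plane [-0.018  -0.005   0.0314]
square 0.66 6302 plane [-0.014  -0.0098  0.0355]
jig 0.95 33919 plane [0.0012 0.0007 0.0114]
s range -0.06765325074004742 0.04278945060293486 0.6199130349054495 0.66830863699555
square x-face (np.float64(0.0010970907044431455), np.float64(0.6679113962112576), np.float64(5.533107365518791e-05))
rail inner (np.float64(0.0034105836837292087), np.float64(0.6682234561269887), np.float64(6.761463621824945e-05))
square y-face (np.float64(-0.03504288041209722), np.float64(0.0421622128639868), np.float64(0.0003685538349011021))
bar inner (np.float64(-0.005569769305563536), np.float64(0.04412784913408035), np.float64(0.00012763845357815592))
top clamp_hinge 0.24 [298.3, 238.0] [ 0.3375 -0.1276  0.0081]
top square_heel 0.42 [204.8, 163.3] [0.5736 0.1834 0.3757]
scene clamp_grip 0.78 [254.0, 188.2] [0.4613 0.0855 0.0522]
scene clamp_hinge 0.56 [270.4, 167.7] [0.4198 0.1992 0.0499]
scene square_heel 0.8 [326.6, 202.0] [0.6387 0.2094 0.0325]
scene jig_corner 0.97 [325.5, 200.8] [0.6337 0.2104 0.0336]
[ -5.1782 -16.762    4.4881] n -9.755094370136145 -14.581376925147636 23.0 0.023430647138826588 [3.1363 0.0052 0.2878] [0.6044 0.1817 0.0616]
```

```bash
python3 -c "
from station import arm
print(arm.job_done())"
```

```text
the job is handed in; nothing more can be done
None
```

The clamp is swung down onto the loose bar. The square sits in the corner, still held by its knob and pressed against both bars. I handed the job in at about 23 s.

**Last checks that passed:**
- **Clamp:** its arm measured level (top face at z ≈ 0.051 m along its length) after a second, firm press. On the first press the fingers slid off the far side of the grip.
- **Push:** steady at about 10 N toward the fixed bar and 14 N toward the loose bar.
- **Grip:** the opening is 23.4 mm on the 24 mm knob.
- **Fit against the fixed bar:** the square's face is parallel to within about 0.002 rad, with an apparent gap of 0.3 mm.
- **Tool tilt:** about 0.008 rad.

**Checks that disagreed or were weaker:**
- **Gap to the loose bar:** depth readings along the short visible edge gave a 2 mm gap and about 0.03 rad. The zoomed picture showed no gap, and the push against the bar was steady, so I took this as measurement error.
- **Square tilt:** depth showed about 0.017 rad. The fixed bar showed nearly the same slope in that picture, so I read it as camera error.
- **Knob position:** the gripper ended about 5 mm further toward the fixed bar than the square's measured position. The knob probably slipped a little along the pads during an earlier push of about 25 N.
- **Loose bar and other objects:** I didn't measure their movement at the end. The bracket and bolt looked undisturbed in the later pictures.

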